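Put the watercolours away: tray in, tin closed, catch down

TASK

Put the pan tray away in the dark paint tin, lying flat on its floor, then fit the loose dark metal lid: one end under the tin's overhanging lip, the other end lowered inside the stop opposite. Let go of the lid, then swing the catch over and press it fully down so that the lid is clamped shut on its springy seal, and leave the other things on the desk where they are.

Things in the scene. Friction and masses are not known exactly. Their poses are not given: they have to be found in the camera images.
- tin: Dark steel open paint tin fixed to the desk, 182 x 128 x 66 mm; place and yaw change. Origin: centre of its underside. x points from the lip end (nearest the robot) to the catch end, y across, z up; x, y, z below are mm in this frame. Rim at z = 50. Side cheeks with inner faces at y = +-58 rise to z = 60; the lid lies between them on the rim.
- well (a point): Middle of the tin's inner floor (x 0, z 4). The well is 140 (x) by 104 (y) mm, 46 deep below the rim; the pan tray lies in it with its long side along the tin's x.
- lip_slot (a point): Inner end of the slot under the overhanging lip, at rim height (x -80, z 50). The lip covers x -90 to -66 at z 61 to 65, so the slot is 11 mm high, 14 deep, ending in a wall at x -80. Lip edge to stop is only 146 mm, so the 154 mm lid must go in tilted: -x end low (about 17 degrees), pushed into the slot, then the +x end lowered.
- stop (a point): Inner face of the stop wall at the tin's +x end, at rim height (x 80, z 50); the wall is 6 mm thick and rises to z 59. Slot end to stop: 160 mm.
- seal_top (a point): Middle of the top of the springy rubber strip along the +x rim (x 66 to 79, y -48 to 48, z 55 when free, 2 N per mm). It holds the lid's +x end about 5 mm above the rim until the catch presses it down some 4 mm.
- lid: Loose flat dark metal lid, 154 (x) by 110 (y) by 5 mm, about 180 g; the last 15 mm at each x end is narrower, 96 mm; both ends are alike. Origin: centre of its underside. On its middle stands an upright wooden grip bar, 14 mm thick (x), 50 long (y), from 5 to 35 mm above the underside. Starts flat on the desk beside the tin.
- pan_tray: Loose grey paint tray with eight colour pans, about 120 g: base 110 (x) by 46 (y) by 12 mm, with an upright grip fin along its middle, 90 long (x), 12 thick (y), its top 40 mm above the underside. Origin: centre of its underside. Starts flat on the desk on the other side of the tin from the lid; which side is which changes.
- catch (a joint): Angle (rad) of the brass catch lever, 74 mm long. 0 (shut): it points along the tin's -x, flat over the lid; pi/2: straight up; starts at 2.0 to 2.4, leaning outwards; limit 2.5. Stiff, it stays where it is left: about 7 N at the paddle swings it, about 11 N is needed for the last 0.15 rad, when its foot (26 mm from the hinge) squeezes the lid onto the seal.
- catch_hinge (a point): Hinge axis of the catch (x 96, z 66), which runs along the tin's y.
- catch_tip (a point): Centre of the catch's paddle, 60 mm from the hinge; the paddle is 28 mm long, 44 wide (along the tin's y), 8 thick.
- water_glass: Bystander, leave it: empty clear drinking glass, 76 mm across, 100 mm tall. Origin: centre of its underside.
- coupe: Bystander, leave it: stemmed clear glass, 92 mm across, 112 mm tall. Origin: centre of its underside.
- mixing_bowl: Bystander, leave it: small white bowl, 90 mm across, 35 mm tall. Origin: centre of its underside.
- eraser_block: Bystander, leave it: grey eraser block 60 x 30 x 20 mm. Origin: centre of its underside.
- paint_tube: Bystander, leave it: white paint tube lying down, 93 x 26 x 16 mm. Origin: centre of its underside.
- saucer: Bystander, leave it: blue plate, 110 mm across, 18 mm tall. Origin: centre of its underside.
Mind the look-alikes: they are no part of the job. What is shaped like the lid but yellow is not meant.

How it is judged:
On the way, in this order (a step that is already met when the one before it is completed fails the run):
1. the pan tray lies flat on the tin's floor, let go (x of pan_tray in the frame of tin between -0.03 and 0.03 m and y of pan_tray in the frame of tin between -0.036 and 0.036 m and z of pan_tray in the frame of tin between -0.002 and 0.01 m and angle between pan_tray's own z axis and vertical below 0.1 rad and contact force between the fingers and pan_tray below 0.5 N), for 0.2 s.
2. the lid lies in the tin, one end under the lip, the other inside the stop, let go (x of lid in the frame of tin between -0.007 and 0.007 m and y of lid in the frame of tin between -0.007 and 0.007 m and z of lid in the frame of tin between 0.046 and 0.057 m and angle between the x axis of lid and the x axis of tin, either way round below 0.09 rad and angle between lid's own z axis and vertical below 0.08 rad and contact force between the fingers and lid below 0.5 N), for 0.2 s.
At the end, for the whole second after the job is handed in: The pan tray lies flat (within 0.1 rad) on the tin's floor inside the well; the lid lies centred in the tin's rim (within 7 mm in x and y, 0.09 rad in yaw, 0.05 rad of level), its underside centre no higher than 53.5 mm over the desk; the catch is shut (angle under 0.09 rad); all at rest (x of pan_tray in the frame of tin between -0.03 and 0.03 m and y of pan_tray in the frame of tin between -0.036 and 0.036 m and z of pan_tray in the frame of tin between -0.002 and 0.01 m and angle between pan_tray's own z axis and vertical below 0.1 rad and x of lid in the frame of tin between -0.007 and 0.007 m and y of lid in the frame of tin between -0.007 and 0.007 m and z of lid in the frame of tin between 0.046 and 0.0535 m and angle between the x axis of lid and the x axis of tin, either way round below 0.09 rad and angle between lid's own z axis and vertical below 0.05 rad and value of joint catch below 0.09 rad and linear speed of lid below 0.02 m/s); the robot touches nothing.
It fails at once if a bystander is shifted by more than 40 mm or knocked over (distance of any of water_glass, coupe, mixing_bowl, eraser_block, paint_tube, saucer from where it was at the start of the episode above 0.04 m or angle between any of water_glass, coupe, mixing_bowl, eraser_block, paint_tube, saucer's own z axis and vertical above 0.5 rad).
It also fails if it takes over 72 s, if anything falls off the work surface, if the arm or the gripper's body presses on something with over 40 N, if the wrist force passes 120 N, or if a joint passes its speed limit or range.

ROBOT

A 6-joint arm with a two-finger parallel gripper is mounted at the origin on the work surface. World frame = base frame: x ahead of the robot, y to its left, z up, the work surface at z = 0. Lengths are in m, angles in rad, forces in N, time in s.
With the tool pointing down it reaches from about 0.35 to 0.775 m from the base axis. Payload 5.5 kg.
Tool frame: the origin (TCP) lies between the finger pads; the fingertips stand 8 mm ahead of it and the grasp point (between the pads) lies 11 mm behind it; z points along the fingers, y is the line along which they close (so a half turn about z gives the same grasp; the last joint's range is limited). The gripper opens to 85 mm and grips with 20 to 120 N. Pads are 22 mm wide; open, the fingers measure 114 mm over their backs; the gripper's body (76 mm by 85 mm) begins 54 mm behind the grasp point. The pads swing forward as they close: fully open they stand 13 mm farther back than shut.
Start: joints at [-1.478, 0.313, 0.046, 1.304, 0, 1.431], TCP at [0.133, -0.56, 0.239] pointing down, gripper open.
Joint ranges: [-2.76, 2.76], [-0.86, 1.69], [-1.03, 1.26], [-2.2, 2.34], [-1.47, 1.5], [-3.14, 3.14]. Speed limits (rad/s): [2.57, 2.57, 3.14, 3.14, 3.14, 3.14].

INTERFACE

Orientations are given as a unit quaternion [w, x, y, z].
In Python, from workcell import status, vision, job gives the robot as it stands. The module is installed in compiled form; this text tells all that it offers.
- The arm moves only by the tool apply_moves, never from a script. Its argument "moves" is one flat list of numbers, 6 for each row, row after row: the shift along the world's x, y, z in units of 25 mm (1.0 is 25 mm), then the turn, a rotation vector about the world's x, y, z in rad. In form: [x, y, z, rx, ry, rz, x, y, z, rx, ry, rz, ...]. A call has 1 to 20 rows; each row is the pose to reach, as a shift and turn from the pose commanded when the call began; what a row does not reach only later rows make up. A row lasts 1/12 s, in which the tool goes at most 41.7 mm and 7.16 degrees, less where a joint would pass 70% of its speed; a pose out of reach is approached as far as the arm can. A call with a gripper value outside its range is refused whole. "claw" is the opening in per cent of the stroke, from 0 (shut) to 100 (fully open), set as the call begins (left out, the last holds). The fingers move at their own pace and stop on an object; "newtons" is the grip in N (left out, the last holds). Time passes only in rows, so rows that repeat a pose let the fingers close. It gives the time, the measured TCP pose, the force, the opening and the grip force at its end, in the units of the state.
- status.get_state(): the state, without advancing time (a new reading comes with each control period).
- vision.read_camera(name): name is "scene" or "top" or "wrist"; returns a dict with "image" (480x640x3 uint8, blue, green, red), "camera_matrix" (3x3 intrinsics, pixels), "camera_from_world" (4x4, takes a point from world to camera coordinates). Camera axes: x right, y down, z forward; pixel columns grow to the right and rows downward; lengths in m; the calibration is good to about 2 mm. A picture is of the moment at which its call begins. There is no depth.
- job.hand_in(): hands the job in; it is judged then, once.
The state is a dict: "clock": time; "joint_pos": joint angles; "qvel": joint speeds; "tau": joint torques, N m; "tcp_pos": TCP position; "orientation": TCP orientation; "wrist_force": force on the tool from outside, world axes, zero at the start; "ft_torque": the same for the moment, N m; "finger_gap": finger opening in m; "grip_force": force on a finger pad.
Only numpy, scipy, OpenCV 4.12 (cv2) and the standard library are available. Lean on these libraries where they do the work, as an engineer would, in place of code of your own. Each camera call takes 0.05 s, during which the arm holds its last target. There are 200 camera calls.

## Working session

There is one attempt and no reset: what is moved stays moved. The work goes in short steps, Python scripts to look and compute and a tool call to move; the robot and the scene stay as the last step left them, time stands still between calls to the robot, and variables do not carry over. Pictures are saved under pics/ and viewed, at most 10 in all, crops included, and the job is handed in when it is done.

Besides the shell and the picture viewer there is one more tool, called in YAML: its name, and indented under it one key for each argument. apply_moves: Moves the arm, as the interface text tells. Its arguments: {"type":"object","properties":{"moves":{"type":"array","items":{"type":"number"}},"claw":{"type":"number"},"newtons":{"type":"number"}},"required":["moves"]}

```bash
mkdir -p pics
cat > h.py <<'E'
import numpy as np, cv2
from workcell import status, vision, job
def cam(n):
    d=vision.read_camera(n); return d["image"],np.array(d["camera_matrix"]),np.array(d["camera_from_world"])
def unproj(K,T,uv,z):
    "pixels -> world points on plane z"
    uv=np.atleast_2d(np.array(uv,float)); R,t=T[:3,:3],T[:3,3]
    c=-R.T@t; z=np.broadcast_to(z,len(uv))
    d=(R.T@np.linalg.inv(K)@np.c_[uv,np.ones(len(uv))].T).T
    return c+d*((z-c[2])/d[:,2])[:,None]
def proj(K,T,P):
    P=np.atleast_2d(P); q=(K@(T[:3,:3]@P.T+T[:3,3:4])).T; return q[:,:2]/q[:,2:]
E
python3 - <<'E'
from h import *
for n in("top","scene"):
    im,K,T=cam(n); cv2.imwrite(f"pics/{n}0.png",im); np.savez(f"{n}0.npz",K=K,T=T); print(n,K.round(1).tolist(),T.round(3).tolist())
print(status.get_state())
E
```

```text
top [[583.1, 0.0, 315.6], [0.0, 583.1, 238.1], [0.0, 0.0, 1.0]] [[0.006, -1.0, -0.004, -0.044], [-0.994, -0.005, -0.111, 0.551], [0.111, 0.005, -0.994, 1.684], [0.0, 0.0, 0.0, 1.0]]
scene [[585.5, 0.0, 317.9], [0.0, 585.5, 243.2], [0.0, 0.0, 1.0]] [[-0.795, 0.607, 0.005, 0.463], [0.511, 0.673, -0.535, -0.228], [-0.328, -0.423, -0.845, 1.511], [0.0, 0.0, 0.0, 1.0]]
{'clock': 0.1, 'joint_pos': array([-1.47759713e+00,  3.13952223e-01,  4.50760886e-02,  1.30360405e+00,
        6.41135707e-06,  1.43123788e+00]), 'qvel': array([-0.00017255,  0.00065088,  0.00217292,  0.00213782, -0.00065799,
       -0.00101558]), 'tau': array([ 2.41399379e-03, -4.81726885e+01,  2.99242598e+01,  1.28439622e-02,
       -1.78183109e-04, -4.24933390e-06]), 'tcp_pos': array([ 0.13260377, -0.55903698,  0.23847597]), 'orientation': array([-8.41630631e-04,  9.93235273e-01,  1.16116251e-01,  2.27187134e-05]), 'wrist_force': array([-0.29648611, -1.0017367 , -0.20374976]), 'ft_torque': array([ 0.05818535, -0.01140938,  0.02217339]), 'grip_force': 0.0, 'finger_gap': 0.08530207116856756}
```

View pics/top0.png

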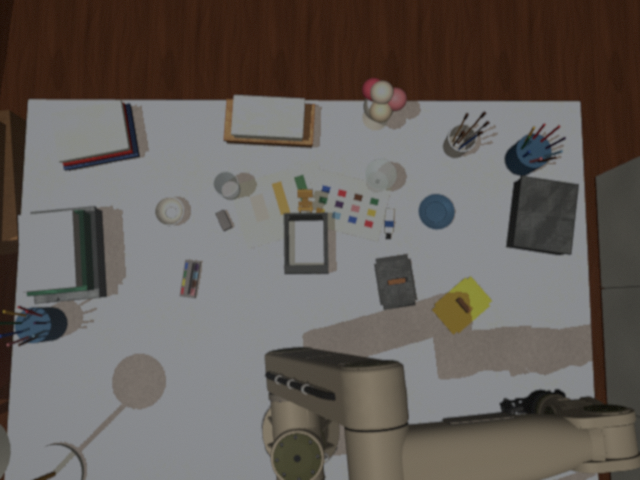

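View pics/scene0.png

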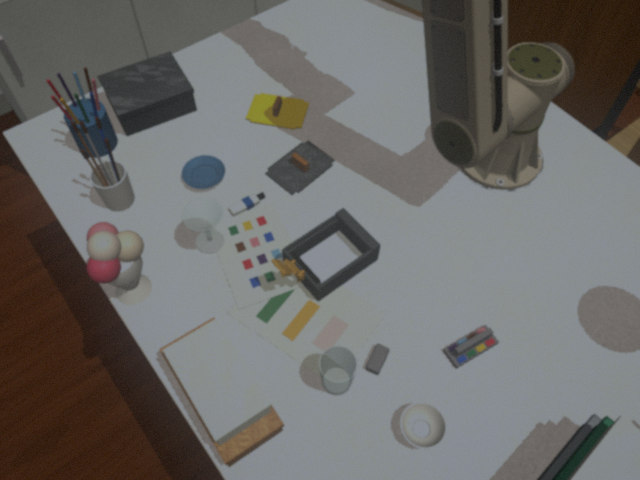

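The top view shows the tin near (306,243), its catch near (306,198), the dark lid near (396,281), the tray near (191,279), and the yellow look-alike near (463,305). I'll enlarge the top view to get corners.

Run:
```python
from h import *
im=cv2.imread("pics/top0.png")[170:315,170:420]
im=cv2.convertScaleAbs(cv2.resize(im,None,fx=3.2,fy=3.2,interpolation=cv2.INTER_CUBIC),alpha=1.6)
cv2.imwrite("pics/topz.png",im)
```

```text
(no output)
```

View pics/topz.png

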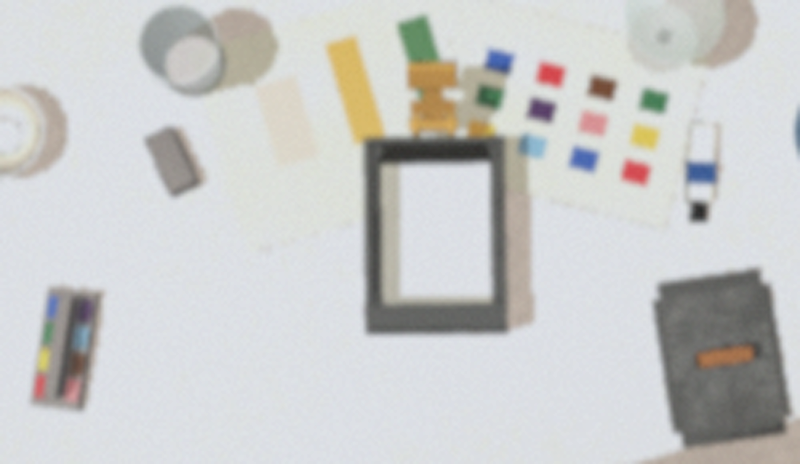

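The enlarged view shows the tin outline at (365,140)-(508,331), with the catch leaning outwards at top. The lid's bar is at (727,357), the tray's corners run from (52,288) to (82,408), and nothing stands between the tin, lid and tray.

Run:
```python
from h import *
d=np.load("top0.npz");K,T=d["K"],d["T"]
f=lambda p:np.array(p,float)/3.2+[169.65,169.65]
def show(n,p,z):
    w=unproj(K,T,f(p),z);print(n,w.round(4)[:,:2].tolist(),"mean",w.mean(0).round(4));return w
w=show("tin lipL,lipR,stopR,stopL",[(367,331),(508,331),(503,138),(364,140)],[.065,.065,.059,.059])
a=(w[2]+w[3]-w[0]-w[1])/2; print("len",np.hypot(*a[:2]),"yaw",np.degrees(np.arctan2(a[1],a[0])),"wid",np.linalg.norm(w[0]-w[1]),np.linalg.norm(w[2]-w[3]))
w=show("catch paddle",[(408,64),(458,64),(458,87),(408,87)],.11)
w=show("tray",[(52,288),(101,293),(82,408),(33,402)],.012)
a=(w[0]+w[1]-w[2]-w[3])/2;print(np.hypot(*a[:2]),np.degrees(np.arctan2(a[1],a[0])),np.linalg.norm(w[0]-w[1]))
w=show("lid far/near",[(660,281),(768,268),(785,430),(684,446)],.005)
w=show("lid x ends",[(663,284),(760,270),(783,430),(685,444)],.005)
a=(w[0]+w[1]-w[2]-w[3])/2;print(np.hypot(*a[:2]),np.degrees(np.arctan2(a[1],a[0])))
w=show("lid bar",[(698,360),(755,351)],.035)
print(np.degrees(np.arctan2(*(w[0]-w[1])[[0,1]])))
```

```text
tin lipL,lipR,stopR,stopL [[0.4456, 0.0474], [0.4463, -0.0787], [0.6217, -0.0736], [0.6192, 0.0526]] mean [ 0.5332 -0.0131  0.062 ]
len 0.17459871523255324 yaw 1.675533418486006 wid 0.12610471785607916 0.12622071215702496
catch paddle [[0.6795, 0.0114], [0.6797, -0.0329], [0.6591, -0.033], [0.6588, 0.0112]] mean [ 0.6693 -0.0108  0.11  ]
tray [[0.4864, 0.3427], [0.482, 0.2972], [0.376, 0.3117], [0.3813, 0.357]] mean [0.4314 0.3272 0.012 ]
0.10654371003353406 -7.762460592343827 0.04574907083600911
lid far/near [[0.4966, -0.2207], [0.5093, -0.321], [0.3598, -0.3349], [0.3446, -0.2419]] mean [ 0.4276 -0.2796  0.005 ]
lid x ends [[0.4939, -0.2234], [0.5074, -0.3136], [0.3598, -0.3331], [0.3465, -0.2428]] mean [ 0.4269 -0.2782  0.005 ]
0.14876572785277037 7.50011096227027
lid bar [[0.4225, -0.2518], [0.431, -0.3036]] mean [ 0.4267 -0.2777  0.035 ]
-9.273552440732418
```

apply_moves:
  moves: [5,5,3,0,0,0.3,14,21.8,4,0,0,1.5,14,21.8,4,0,0,1.5,14,21.8,4,0,0,1.5,14,21.8,4,0,0,1.5,14,21.8,4,0,0,1.5,14,21.8,4,0,0,1.5,14,21.8,4,0,0,1.5,14,21.8,4,0,0,1.5,14,21.8,4,0,0,1.5,14,21.8,4,0,0,1.5,14,21.8,4,0,0,1.5,14,21.8,4,0,0,1.5,14,21.8,4,0,0,1.5,14,21.8,4,0,0,1.5,14,21.8,4,0,0,1.5,14,21.8,4,0,0,1.5,14,21.8,4,0,0,1.5,14,21.8,4,0,0,1.5]
  claw: 100

```text
clock: 1.68
tcp_pos: [0.4822, -0.0145, 0.3388]
orientation: [-0.0, 0.647, 0.762, -0.0]
wrist_force: [0.0, -0.0, 0.4]
finger_gap: 0.0854
grip_force: 0.0
```

Run:
```python
from h import *
im,K,T=cam("wrist"); cv2.imwrite("pics/w1.png",im); np.savez("w1.npz",K=K,T=T); print(K.round(1).tolist(),T.round(3).tolist())
s=status.get_state(); print(s["tcp_pos"],s["orientation"],s["joint_pos"],s["clock"])
```

```text
[[379.4, 0.0, 319.5], [0.0, 379.4, 239.9], [0.0, 0.0, 1.0]] [[0.987, 0.162, -0.001, -0.472], [0.156, -0.948, 0.277, -0.151], [0.044, -0.273, -0.961, 0.45], [0.0, 0.0, 0.0, 1.0]]
[ 0.48204041 -0.01504749  0.33886798] [-4.19885232e-04  6.47820454e-01  7.61792822e-01 -4.24004378e-04] [-1.97651920e-01  1.22840921e-01  4.54529015e-02  1.49455422e+00
 -3.33499221e-04  1.21178831e+00] 1.7333
```

View pics/w1.png

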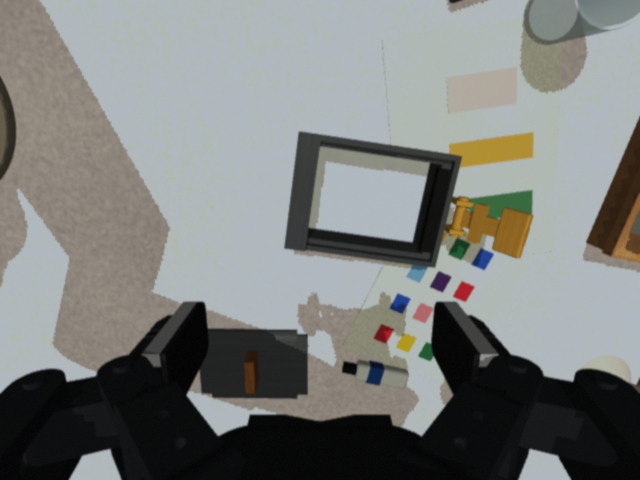

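Wrist view: tin lip corners at (300,132) and (286,249), stop-end corners at (461,157) and (435,266), hinge barrel about (466,200)-(454,234), paddle about (513,232), lid bar about (251,372).

Run:
```python
from h import *
d=np.load("w1.npz");K,T=d["K"],d["T"]
from scipy.optimize import least_squares
px=np.array([(300,132),(286,249),(321,138),(461,157),(435,266),(460,217)],float)
for xo in (.086,.091):
    P=np.array([(-.09,.064,.065),(-.09,-.064,.065),(-.066,.064,.065),(xo,.064,.059),(xo,-.064,.059),(.096,0,.066)])
    def w(p):c,s=np.cos(p[2]),np.sin(p[2]);return np.c_[P[:,:2]@np.array([[c,s],[-s,c]])+p[:2],P[:,2]]
    r=least_squares(lambda p:(proj(K,T,w(p))-px).ravel(),[.535,-.013,.03])
    print(xo,r.x.round(4),r.fun.round(1).reshape(-1,2).tolist())
p=r.x
print("bar",unproj(K,T,[(251,353),(251,392)],.035).round(4).tolist(), "lid end",unproj(K,T,[(307,335),(307,397)],.005).round(4).tolist())
# paddle at hinge angle
uv=np.array([(503,208),(532,215),(525,257),(494,248)],float)
for z in(.09,.1,.11,.12):print(z,unproj(K,T,uv,z).mean(0).round(4))
```

```text
0.086 [ 0.5402 -0.0115  0.0261] [[-1.3, 0.9], [-1.1, 0.6], [0.6, -1.8], [1.4, -0.8], [0.9, 1.8], [-0.4, -0.1]]
0.091 [ 0.5386 -0.0117  0.0241] [[-2.7, 0.6], [-2.6, 0.3], [-0.8, -2.0], [4.5, -0.1], [3.7, 2.3], [-1.9, -0.1]]
bar [[0.4261, -0.2364, 0.035], [0.433, -0.2965, 0.035]] lid end [[0.4965, -0.2155, 0.005], [0.5121, -0.3158, 0.005]]
0.09 [ 0.6863 -0.0121  0.09  ]
0.1 [ 0.6807 -0.0103  0.1   ]
0.11 [ 0.6751 -0.0085  0.11  ]
0.12 [ 0.6694 -0.0068  0.12  ]
```

apply_moves:
  moves: [-2,13.7,-6,0,0,1.27,-2,13.7,-6,0,0,1.27,-2,13.7,-6,0,0,1.27,-2,13.7,-6,0,0,1.27,-2,13.7,-6,0,0,1.27,-2,13.7,-6,0,0,1.27,-2,13.7,-6,0,0,1.27,-2,13.7,-6,0,0,1.27,-2,13.7,-6,0,0,1.27,-2,13.7,-6,0,0,1.27,-2,13.7,-6,0,0,1.27,-2,13.7,-6,0,0,1.27,-2,13.7,-6,0,0,1.27,-2,13.7,-6,0,0,1.27]

```text
clock: 2.9
tcp_pos: [0.4336, 0.3265, 0.1902]
orientation: [0.001, 0.072, 0.997, 0.0]
wrist_force: [-0.1, 0.7, -0.4]
finger_gap: 0.0854
grip_force: 0.0
```

Run:
```python
from h import *
im,K,T=cam("wrist"); cv2.imwrite("pics/w2.png",im); np.savez("w2.npz",K=K,T=T)
s=status.get_state(); print(s["tcp_pos"],s["orientation"],s["joint_pos"],s["clock"])
```

```text
[0.43358009 0.32663423 0.19017857] [6.06566329e-04 7.15136529e-02 9.97439381e-01 3.32657673e-04] [ 4.97777497e-01  2.69417983e-01 -1.35252794e-01  1.16474513e+00
 -9.36214699e-05  6.40926966e-01] 2.95
```

View pics/w2.png

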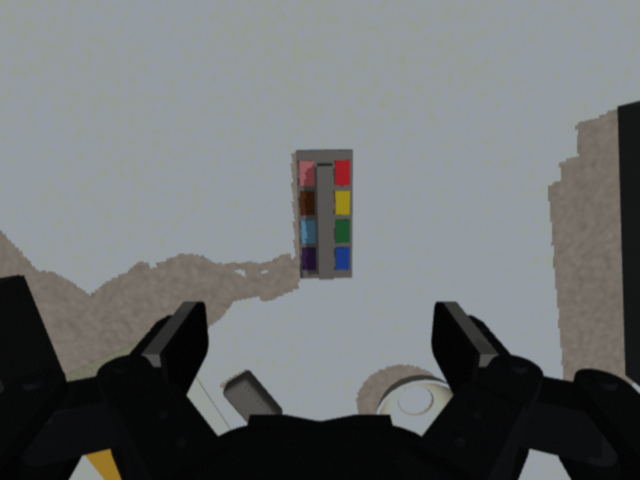

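Wrist view: tray corners at (296,150), (352,150), (352,277) and (300,278), with the fin along u≈324, all aligned with the fingers.

Run:
```python
from h import *
d=np.load("w2.npz");K,T=d["K"],d["T"]
w=unproj(K,T,[(296,150),(352,150),(352,277),(300,278)],.012);print(w.round(4).tolist(),w.mean(0))
f=unproj(K,T,[(324,164),(325,278)],.04);print(f.round(4).tolist(),f.mean(0)); a=f[1]-f[0];print(np.hypot(*a[:2]),np.degrees(np.arctan2(a[1],a[0])))
```

```text
[[0.3754, 0.3169, 0.012], [0.3818, 0.3615, 0.012], [0.4905, 0.3484, 0.012], [0.4848, 0.3028, 0.012]] [0.43312768 0.33238404 0.012     ]
[[0.3872, 0.3376, 0.04], [0.4768, 0.3258, 0.04]] [0.43199104 0.33172575 0.04      ]
0.09038463111985034 -7.525286041512886
```

apply_moves:
  moves: [-0.05,0.2,-3,0,0,0,-0.05,0.2,-5,0,0,0,-0.05,0.2,-6,0,0,0,-0.05,0.2,-6.6,0,0,0,-0.05,0.2,-6.6,0,0,0,-0.05,0.2,-6.6,0,0,0,-0.05,0.2,-6.6,0,0,0]

```text
clock: 3.53
tcp_pos: [0.433, 0.3332, 0.0265]
orientation: [0.001, 0.07, 0.998, 0.001]
wrist_force: [1.0, 1.9, 0.2]
finger_gap: 0.085
grip_force: 0.0
```

apply_moves:
  moves: [0,0,0,0,0,0,0,0,0,0,0,0,0,0,0,0,0,0,0,0,0,0,0,0,0,0,0,0,0,0,0,0,0,0,0,0,0,0,0,0,0,0,0,0,0,0,0,0,0,0,0,0,0,0,0,0,0,0,0,0]
  claw: 0
  newtons: 40

```text
clock: 4.37
tcp_pos: [0.4317, 0.3331, 0.0249]
orientation: [0.0, 0.069, 0.998, 0.0]
wrist_force: [-0.9, -1.0, 4.8]
finger_gap: 0.0116
grip_force: 40.4
```

apply_moves:
  moves: [0,0,1,0,0,0,0,0,2.5,0,0,0,0,0,4,0,0,0,0.5,-1.4,5,0,0,0.05,1,-2.8,5,0,0,0.1,1.4,-4.2,5,0,0,0.165,1.8,-5.6,5,0,0,0.165,2.2,-7,5,0,0,0.165,2.6,-8.4,5,0,0,0.165,3,-9.8,5,0,0,0.165,3.5,-11.2,5,0,0,0.165,3.8,-12.4,5,0,0,0.165,4.2,-13.2,5,0,0,0.165,4.2,-13.75,5,0,0,0.165,4.2,-13.75,5,0,0,0.165,4.2,-13.75,5,0,0,0.165,4.2,-13.75,5,0,0,0.165]

```text
clock: 5.78
tcp_pos: [0.5357, -0.0101, 0.1488]
orientation: [-0.001, -0.013, 1.0, 0.0]
wrist_force: [-0.3, -0.4, -1.5]
finger_gap: 0.0112
grip_force: 39.5
```

Run:
```python
from h import *
im,K,T=cam("wrist"); cv2.imwrite("pics/w3.png",im); np.savez("w3.npz",K=K,T=T)
s=status.get_state(); print(s["tcp_pos"],s["orientation"],s["joint_pos"],s["clock"])
```

```text
[ 0.53583362 -0.00984481  0.14899012] [-4.78766377e-04 -1.35592945e-02  9.99907904e-01  3.15963691e-04] [-1.68452840e-01  2.83468260e-01 -2.21163180e-01  1.06722099e+00
  4.48166482e-04 -1.95572501e-01] 5.8333
```

View pics/w3.png

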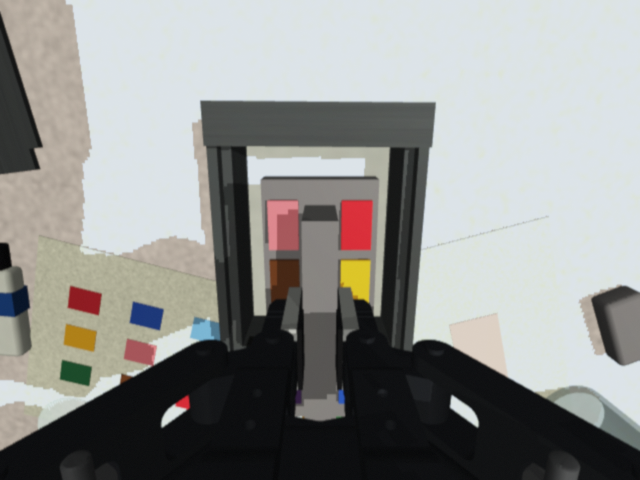

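Wrist view: the held tray is over the tin; the lip's outer corners are at (201,101) and (436,102), its inner edge ends at (205,147) and (431,147).

Run:
```python
from h import *
d=np.load("w3.npz");K,T=d["K"],d["T"]
w=unproj(K,T,[(201,101),(436,102),(205,147),(431,147)],.065);print(w.round(4).tolist())
for i,o in((0,.09),(2,.066)):
    m=(w[i]+w[i+1])/2;a=w[i+1]-w[i];yaw=np.arctan2(-a[0],a[1]);print(yaw,np.hypot(*a[:2]),m[:2]+o*np.array([np.cos(yaw),np.sin(yaw)]))
```

```text
[[0.4506, -0.0756, 0.065], [0.4478, 0.0521, 0.065], [0.4749, -0.0748, 0.065], [0.4715, 0.0519, 0.065]]
0.022585495392265943 0.12768856948725324 [ 0.53916922 -0.00970646]
0.026538063151302308 0.12674261063913134 [ 0.53920101 -0.00966889]
```

apply_moves:
  moves: [0.1,0,-1,0,0,0,0.1,0,-2,0,0,0,0.1,0,-3,0,0,0,0.1,0,-4,0,0,0,0.1,0,-4.5,0,0,0,0.1,0,-4.75,0,0,0,0.1,0,-4.8,0,0,0,0.1,0,-4.8,0,0,0,0.1,0,-4.8,0,0,0]

```text
clock: 6.58
tcp_pos: [0.5394, -0.0102, 0.0299]
orientation: [0.001, -0.014, 1.0, -0.0]
wrist_force: [-1.0, 0.7, -0.9]
finger_gap: 0.0115
grip_force: 39.8
```

apply_moves:
  moves: [0,0,0,0,0,0,0,0,0,0,0,0,0,0,0,0,0,0,0,0,0,0,0,0,0,0,0,0,0,0,0,0,0,0,0,0,0,0,0,0,0,0]
  claw: 38

```text
clock: 7.17
tcp_pos: [0.5389, -0.0108, 0.0294]
orientation: [0.0, -0.013, 1.0, 0.0]
wrist_force: [0.7, 0.0, -0.1]
finger_gap: 0.0326
grip_force: 0.0
```

apply_moves:
  moves: [0,0,1,0,0,0,0,0,2.5,0,0,0,0,0,4,0,0,0,0,0,5.5,0,0,0]

```text
clock: 7.5
tcp_pos: [0.5383, -0.0107, 0.168]
orientation: [-0.001, -0.013, 1.0, 0.0]
wrist_force: [1.1, 0.1, -0.1]
finger_gap: 0.0324
grip_force: 0.0
```

apply_moves:
  moves: [-4.5,-10.6,1.5,0,0,-1.457,-4.5,-10.6,1.5,0,0,-1.457,-4.5,-10.6,1.5,0,0,-1.457,-4.5,-10.6,1.5,0,0,-1.457,-4.5,-10.6,1.5,0,0,-1.457,-4.5,-10.6,1.5,0,0,-1.457,-4.5,-10.6,1.5,0,0,-1.457,-4.5,-10.6,1.5,0,0,-1.457,-4.5,-10.6,1.5,0,0,-1.457,-4.5,-10.6,1.5,0,0,-1.457,-4.5,-10.6,1.5,0,0,-1.457,-4.5,-10.6,1.5,0,0,-1.457,-4.5,-10.6,1.5,0,0,-1.457,-4.5,-10.6,1.5,0,0,-1.457,-4.5,-10.6,1.5,0,0,-1.457]
  claw: 100

```text
clock: 8.75
tcp_pos: [0.4264, -0.2757, 0.2043]
orientation: [-0.0, 0.655, 0.756, 0.0]
wrist_force: [0.3, -0.0, 0.5]
finger_gap: 0.0857
grip_force: 0.0
```

Run:
```python
from h import *
im,K,T=cam("wrist"); cv2.imwrite("pics/w4.png",im); np.savez("w4.npz",K=K,T=T)
im,K,T=cam("top"); cv2.imwrite("pics/top1.png",im)
s=status.get_state(); print(s["tcp_pos"],s["orientation"],s["joint_pos"],s["clock"])
```

```text
[ 0.42639931 -0.27571646  0.20432202] [2.99217073e-05 6.55372928e-01 7.55305450e-01 1.94888648e-05] [-7.32224824e-01  1.97249909e-01 -1.93654595e-01  1.17983267e+00
  4.00218401e-05  6.97127698e-01] 8.85
```

View pics/w4.png

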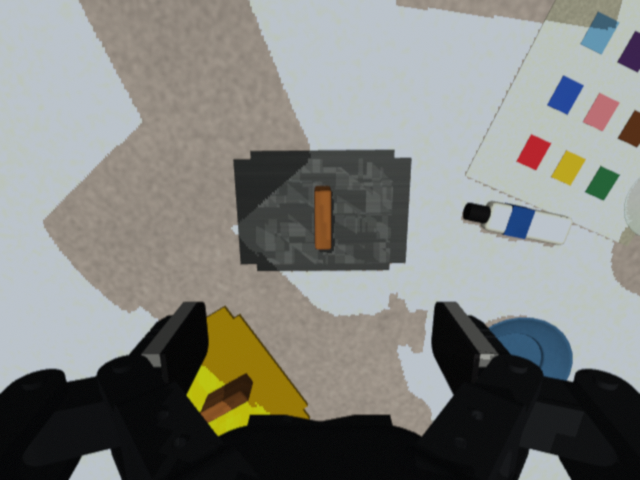

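Wrist view: dark lid with ends at u≈237 and 409, v 158-263, the bar's top at (315,186)-(333,250); the yellow one is lower left, out of the way.

Run:
```python
from h import *
d=np.load("w4.npz");K,T=d["K"],d["T"]
w=unproj(K,T,[(234,158),(411,158),(407,262),(240,264)],.005);print(w.round(4).tolist(),w.mean(0)); a=w[1]+w[2]-w[0]-w[3];print(np.degrees(np.arctan2(a[1],a[0])),np.hypot(*a[:2])/2)
f=unproj(K,T,[(315,186),(331,186),(333,249),(317,251)],.035);print(f.round(4).tolist(),f.mean(0)); a=f[0]+f[1]-f[2]-f[3];print(np.degrees(np.arctan2(-a[0],a[1])),np.hypot(*a[:2])/2)
from scipy.spatial.transform import Rotation as R
s=status.get_state();q=s["orientation"];print(R.from_quat(np.roll(q,-1)).as_matrix().round(3))
```

```text
[[0.3456, -0.2381, 0.005], [0.4968, -0.2164, 0.005], [0.5129, -0.3101, 0.005], [0.3589, -0.3341, 0.005]] [ 0.42856027 -0.27466232  0.005     ]
8.517124262082508 0.1543164820108404
[[0.4179, -0.2479, 0.035], [0.4306, -0.246, 0.035], [0.4402, -0.2981, 0.035], [0.4271, -0.3018, 0.035]] [ 0.42895091 -0.27345524  0.035     ]
10.087707004283251 0.05384328650339857
[[-0.141  0.99   0.   ]
 [ 0.99   0.141 -0.   ]
 [-0.     0.    -1.   ]]
```

apply_moves:
  moves: [0.1,0.07,-1.5,0,0,0.01,0.1,0.07,-3,0,0,0.01,0.1,0.07,-4.5,0,0,0.01,0.1,0.07,-6,0,0,0.01,0.1,0.07,-7,0,0,0.01,0.1,0.07,-7.5,0,0,0.01,0.1,0.07,-7.5,0,0,0.01,0.1,0.07,-7.5,0,0,0.01,0.1,0.07,-7.5,0,0,0.01]

```text
clock: 9.6
tcp_pos: [0.4297, -0.2747, 0.0179]
orientation: [0.001, 0.652, 0.758, 0.0]
wrist_force: [0.3, -0.0, 0.3]
finger_gap: 0.0855
grip_force: 0.0
```

apply_moves:
  moves: [0,0,0,0,0,0,0,0,0,0,0,0,0,0,0,0,0,0,0,0,0,0,0,0,0,0,0,0,0,0,0,0,0,0,0,0,0,0,0,0,0,0,0,0,0,0,0,0,0,0,0,0,0,0,0,0,0,0,0,0]
  claw: 0
  newtons: 60

```text
clock: 10.43
tcp_pos: [0.4291, -0.2743, 0.0172]
orientation: [0.0, 0.652, 0.758, -0.0]
wrist_force: [-1.0, -0.6, 6.0]
finger_gap: 0.0129
grip_force: 59.6
```

apply_moves:
  moves: [0,0,1,0,0,0,0,0,2.5,0,0,0,0,0,4,0,0,0,0,0,5.5,0,0,-0.03,0.5,1.1,6.9,0,0,-0.06,1,2.3,6.9,0,0,-0.1,1.5,3.5,6.9,0,0,-0.125,2,4.7,6.9,0,0,-0.125,2.5,5.9,6.9,0,0,-0.125,3,7.1,6.9,0,0,-0.125,3.5,8.3,6.9,0,0,-0.125,4,9.4,6.9,0,0,-0.125,4.4,10.2,6.9,0,0,-0.125,4.4,10.6,6.9,0,0,-0.125,4.4,10.6,6.9,0,0,-0.125,4.4,10.6,6.9,0,0,-0.125,4.4,10.6,6.9,0,0,-0.125,4.4,10.6,6.9,0,0,-0.125]

```text
clock: 11.93
tcp_pos: [0.5384, -0.0102, 0.1892]
orientation: [-0.0, 0.699, 0.715, -0.0]
wrist_force: [-0.3, -0.1, -1.8]
finger_gap: 0.013
grip_force: 58.9
```

Run:
```python
from h import *
im,K,T=cam("wrist"); cv2.imwrite("pics/w5.png",im); np.savez("w5.npz",K=K,T=T)
s=status.get_state(); print(s["tcp_pos"],s["orientation"],s["joint_pos"],s["clock"],s["finger_gap"])
```

```text
[ 0.53852328 -0.01028462  0.18930185] [ 2.56549451e-05  6.98922047e-01  7.15197842e-01 -1.36098596e-04] [-1.68035623e-01  2.63149600e-01 -1.45871083e-01  1.16188847e+00
 -2.52969667e-04  1.37974276e+00] 11.9833 0.012798374909030394
```

View pics/w5.png

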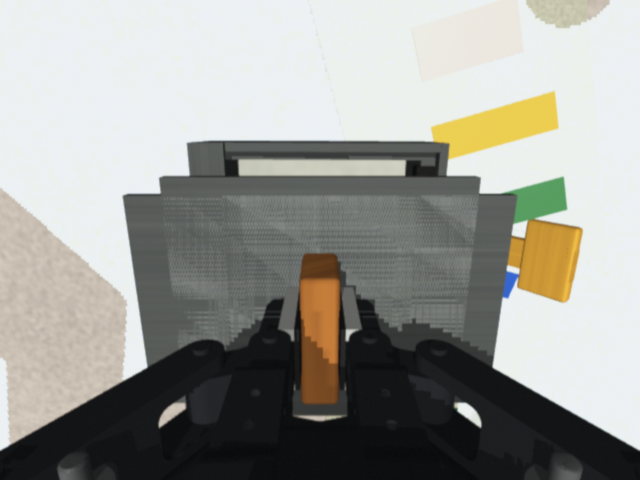

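Wrist view: lid squarely held, its +y edge from (161,178) to (479,178) and ends at (124,195)/(516,195); tin's +y edge from (189,143) to (448,144).

Run:
```python
from h import *
d=np.load("w5.npz");K,T=d["K"],d["T"]
w=unproj(K,T,[(161,178),(479,178),(124,195),(516,195)],.177);print("lid",w.round(4).tolist())
t=unproj(K,T,[(189,143),(448,144)],[.065,.059]);print("tin",t.round(4).tolist())
a=w[1]-w[0];print(np.arctan2(a[1],a[0]), np.hypot(*a[:2])); a=t[1]-t[0];print(np.arctan2(a[1],a[0]))
th=.024;n=np.array([-np.sin(th),np.cos(th)]);u=np.array([np.cos(th),np.sin(th)])
print("lid ctr x,y", (w[2]+w[3])[:2]@u/2, ((w[0]+w[1])/2)[:2]@n-.055, "tin ctr x,y", t[0,:2]@u+.09, t[1,:2]@u-.086, t[:,:2]@n-.064, "tcp",np.array([.5385,-.0103])@u,np.array([.5385,-.0103])@n)
```

```text
lid [[0.475, 0.0421, 0.177], [0.5976, 0.0449, 0.177], [0.46, 0.0351, 0.177], [0.6129, 0.0387, 0.177]]
tin [[0.4495, 0.0511, 0.065], [0.623, 0.0543, 0.059]]
0.02339392865379768 0.12260556727198493
0.0185548482731202
lid ctr x,y 0.5371797440947326 -0.024373679937467696 tin ctr x,y 0.5405973135779026 0.5381284077542576 [-0.02367457 -0.02461948] tcp 0.5380977431745976 -0.02321979307411625
```

apply_moves:
  moves: [0.43,0.01,0,0.003,-0.12,0,0.43,0.01,-0.5,0.006,-0.24,0,0.43,0.01,-1,0.0066,-0.28,0,0.43,0.01,-1.7,0.0066,-0.28,0,0.43,0.01,-2.4,0.0066,-0.28,0,0.43,0.01,-2.86,0.0066,-0.28,0,0.43,0.01,-2.86,0.0066,-0.28,0,0.43,0.01,-2.86,0.0066,-0.28,0,0.43,0.01,-2.86,0.0066,-0.28,0]

```text
clock: 12.73
tcp_pos: [0.5502, -0.0095, 0.1187]
orientation: [0.098, 0.692, 0.709, 0.1]
wrist_force: [-0.4, -1.3, -1.9]
finger_gap: 0.0131
grip_force: 59.2
```

```bash
cat > st.py <<'E'
from h import *
from scipy.spatial.transform import Rotation as R
s=status.get_state();u=np.array([np.cos(.0235),np.sin(.0235),0]);n=np.array([-u[1],u[0],0])
p=s["tcp_pos"]-[.540,-.0102,0];r=R.from_quat(np.roll(s["orientation"],-1)).as_matrix()
ly=r[:,1]; ly=ly*np.sign(ly[0]); th=np.arcsin(ly[2]); lid=p+r[:,2]*.0172; tip=lid-ly*.077
f=lambda v:(np.array([v@u,v@n,v[2]])*1000).round(2)
print("tcp",f(p),"theta",th.round(4),"yawerr",(np.arctan2(ly[1],ly[0])-.0235).round(4),"roll",r[2,0].round(4),"lid",f(lid),"tip",f(tip),"end",f(lid+ly*.077),"F",s["wrist_force"].round(1),"gap",s["finger_gap"].round(4),s["clock"])
E
python3 st.py
```

```text
Traceback (most recent call last):
  File "st.py", line 7, in <module>
    print("tcp",f(p),"theta",th.round(4),"yawerr",(np.arctan2(ly[1],ly[0])-.0235).round(4),"roll",r[2,0].round(4),"lid",f(lid),"tip",f(tip),"end",f(lid+ly*.077),"F",s["wrist_force"].round(1),"gap",s["finger_gap"].round(4),s["clock"])
                                                                                                                                                                                                     ^^^^^^^^^^^^^^^^^^^^^
AttributeError: 'float' object has no attribute 'round'
```

Now down to B (−28.8 mm → −1.15), slowly.

apply_moves:
  moves: [0,0,-0.4,0,0,0,0,0,-0.7,0,0,0,0,0,-0.95,0,0,0,0,0,-1.15,0,0,0,0,0,-1.15,0,0,0,0,0,-1.15,0,0,0]

```text
clock: 13.23
tcp_pos: [0.5494, -0.0087, 0.0888]
orientation: [0.097, 0.691, 0.709, 0.1]
wrist_force: [0.1, 0.3, -1.8]
finger_gap: 0.0129
grip_force: 59.2
```

```bash
sed -i 's/s\["finger_gap"\].round(4)/s["finger_gap"]/' st.py; python3 st.py
```

```text
tcp [ 9.44  1.26 88.76] theta 0.2794 yawerr 0.0015 roll -0.0002 lid [14.18  1.26 72.23] tip [-59.83   1.15  50.99] end [88.2   1.38 93.46] F [ 0.1  0.3 -1.8] gap 0.012857837517783936 13.2333
```

apply_moves:
  moves: [-0.15,-0.03,0,0,0,0,-0.3,-0.03,0,0,0,0,-0.45,-0.04,0,0,0,0,-0.6,-0.04,0,0,0,0,-0.7,-0.04,0,0,0,0,-0.7,-0.04,0,0,0,0,-0.7,-0.04,0,0,0,0]

```text
clock: 13.82
tcp_pos: [0.532, -0.0098, 0.0892]
orientation: [0.098, 0.691, 0.709, 0.1]
wrist_force: [0.0, -0.1, -0.7]
finger_gap: 0.0129
grip_force: 59.2
```

```bash
python3 st.py
```

```text
tcp [-7.94  0.57 89.24] theta 0.2805 yawerr 0.0015 roll -0.0005 lid [-3.18  0.57 72.71] tip [-77.17   0.46  51.4 ] end [70.81  0.68 94.03] F [ 0.  -0.1 -0.7] gap 0.012944895140256653 13.8167
```

apply_moves:
  moves: [0.08,0,-0.18,-0.0014,0.06,0,0.15,0,-0.36,-0.0028,0.12,0,0.22,0,-0.56,-0.004,0.18,0,0.26,0,-0.7,-0.005,0.22,0,0.28,0,-0.77,-0.0058,0.25,0,0.28,0,-0.77,-0.0058,0.25,0,0.28,0,-0.77,-0.0058,0.25,0,0.28,0,-0.77,-0.0058,0.25,0]

```text
clock: 14.48
tcp_pos: [0.5392, -0.0098, 0.0698]
orientation: [0.011, 0.698, 0.716, 0.011]
wrist_force: [-0.3, 0.2, -1.8]
finger_gap: 0.0129
grip_force: 59.4
```

```bash
python3 st.py
```

```text
tcp [-0.78  0.44 69.82] theta 0.0311 yawerr 0.0015 roll -0.0 lid [-0.24  0.44 52.63] tip [-77.2    0.33  50.24] end [76.72  0.56 55.02] F [-0.3  0.2 -1.8] gap 0.012888718741556188 14.4833
```

Seated free of contact. Release partway, then rise.

apply_moves:
  moves: [0,0,0,0,0,0,0,0,0,0,0,0,0,0,0,0,0,0,0,0,0,0,0,0,0,0,0,0,0,0,0,0,0,0,0,0,0,0,0,0,0,0]
  claw: 45

```text
clock: 15.07
tcp_pos: [0.5391, -0.0098, 0.0699]
orientation: [0.011, 0.698, 0.716, 0.011]
wrist_force: [0.5, -0.1, 0.2]
finger_gap: 0.0382
grip_force: 0.0
```

apply_moves:
  moves: [0,0,1,0,0,0,0,0,2.5,0,0,0,0,0,4,0,0,0,-1,0,5,0,0,0,-1,0,5,0,0,0,-1,0,5,0,0,0]

```text
clock: 15.57
tcp_pos: [0.5147, -0.0099, 0.1967]
orientation: [0.012, 0.698, 0.716, 0.012]
wrist_force: [0.0, -0.2, 0.1]
finger_gap: 0.0383
grip_force: 0.0
```

Run:
```python
from h import *
im,K,T=cam("wrist"); np.savez("w6.npz",K=K,T=T)
sc,_,_=cam("scene")
a=cv2.resize(im,(400,300),interpolation=cv2.INTER_AREA); c=cv2.resize(sc[170:320,230:430],(400,300),interpolation=cv2.INTER_CUBIC)
cv2.imwrite("pics/w6.png",im); cv2.imwrite("pics/m6.png",np.hstack([a,c]))
s=status.get_state(); print(s["tcp_pos"],s["orientation"],s["joint_pos"],s["clock"])
```

```text
[ 0.51396998 -0.00971632  0.19409912] [0.01029665 0.69813527 0.7158123  0.01067131] [-0.17870326  0.19060577 -0.22810369  1.12307336  0.00615489  1.36717987] 15.6667
```

View pics/m6.png

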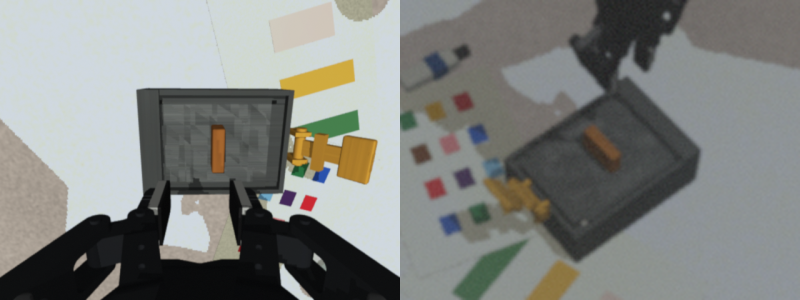

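The lid sits in the rim between the cheeks, level, with the bar central at (217,150) in the left half; the catch still leans outwards at (335,152). Next is the catch: fingers closed, go behind it.

apply_moves:
  moves: [0,0,0.5,0,0.015,0,0,0,1,0,0.03,0,0,0,1,0,0.03,0]
  claw: 0
  newtons: 80

```text
clock: 15.92
tcp_pos: [0.5152, -0.01, 0.2199]
orientation: [-0.0, 0.698, 0.716, 0.0]
wrist_force: [0.0, 0.5, 0.9]
finger_gap: 0.0026
grip_force: 0.0
```

apply_moves:
  moves: [1,0.15,0,0,0,0.12,2,0.15,0,0,0,0.24,3,0.15,0,0,0,0.36,4,0.15,0,0,0,0.48,5,0.15,0,0,0,0.6,6,0.15,0,0,0,0.72,7,0.15,0,0,0,0.84,7.8,0.15,0,0,0,0.96,7.8,0.15,0,0,0,1.08,7.8,0.15,0,0,0,1.2,7.8,0.15,0,0,0,1.32,7.8,0.15,0,0,0,1.44,7.8,0.15,0,0,0,1.57,7.8,0.15,0,0,0,1.57,7.8,0.15,0,0,0,1.57,7.8,0.15,0,0,0,1.57]

```text
clock: 17.25
tcp_pos: [0.7089, -0.006, 0.2183]
orientation: [-0.001, -0.011, 1.0, 0.0]
wrist_force: [0.5, 0.9, -0.6]
finger_gap: 0.0001
grip_force: 0.0
```

Run:
```python
from h import *
im,K,T=cam("scene"); cv2.imwrite("pics/s7.png",im)
w=np.load("scene0.npz")
s=status.get_state(); print(s["tcp_pos"],s["orientation"],s["joint_pos"],s["clock"])
```

```text
[ 0.70901147 -0.00598583  0.21877988] [-9.84156843e-04 -1.08771935e-02  9.99940347e-01  1.43726876e-04] [-1.21522613e-01  5.98752341e-01  4.39547584e-01  1.41358061e+00
  2.50938588e-05 -1.43277464e-01] 17.3
```

apply_moves:
  moves: [0,0,-1.2,0,0,0,0,0,-2.4,0,0,0,0,0,-3.4,0,0,0,0,0,-4.1,0,0,0,0,0,-4.1,0,0,0,0,0,-4.1,0,0,0]

```text
clock: 17.8
tcp_pos: [0.7082, -0.0059, 0.1162]
orientation: [-0.002, -0.012, 1.0, 0.0]
wrist_force: [0.3, 0.4, 0.7]
finger_gap: 0.0003
grip_force: 0.0
```

apply_moves:
  moves: [-0.4,0,0,0,0,0,-0.7,0,0,0,0,0,-1,0,0,0,0,0,-1.3,0,0,0,0,0,-1.6,0,0,0,0,0,-1.9,0,0,0,0,0,-2.2,0,0,0,0,0,-2.4,0,0,0,0,0]

```text
clock: 18.47
tcp_pos: [0.6551, -0.0067, 0.1238]
orientation: [0.007, -0.012, 1.0, -0.001]
wrist_force: [5.8, 0.2, 5.1]
finger_gap: 0.0
grip_force: 3.2
```

apply_moves:
  moves: [-0.3,0,0,0,0,0,-0.6,0,0,0,0,0,-0.9,0,0,0,0,0,-1.2,0,0,0,0,0,-1.5,0,0,0,0,0,-1.7,0,-0.1,0,0,0,-1.8,0,-0.2,0,0,0]

```text
clock: 19.05
tcp_pos: [0.6093, -0.0068, 0.1171]
orientation: [0.006, -0.012, 1.0, -0.001]
wrist_force: [4.0, 0.8, 5.6]
finger_gap: -0.0001
grip_force: 3.5
```

apply_moves:
  moves: [-0.15,0,-0.2,0,0,0,-0.3,0,-0.4,0,0,0,-0.45,0,-0.6,0,0,0,-0.6,0,-0.8,0,0,0,-0.7,0,-1,0,0,0,-0.8,0,-1.2,0,0,0,-0.84,0,-1.4,0,0,0,-0.84,0,-1.5,0,0,0]

```text
clock: 19.72
tcp_pos: [0.589, -0.0071, 0.0798]
orientation: [0.006, -0.012, 1.0, -0.001]
wrist_force: [3.7, -0.6, 9.1]
finger_gap: 0.0001
grip_force: 4.8
```

apply_moves:
  moves: [0.05,0,-0.15,0,0,0,0.1,0,-0.3,0,0,0,0.15,0,-0.4,0,0,0,0.15,0,-0.5,0,0,0,0.15,0,-0.5,0,0,0]

```text
clock: 20.13
tcp_pos: [0.5894, -0.0071, 0.0764]
orientation: [0.005, -0.012, 1.0, -0.002]
wrist_force: [-27.7, -0.1, 72.7]
finger_gap: -0.0002
grip_force: 36.4
```

apply_moves:
  moves: [0,0,0.6,0,0,0,0,0,1.5,0,0,0,0,0,3,0,0,0,-0.5,0,4.5,0,0,0,-1,0,6,0,0,0,-1,0,6,0,0,0,-1,0,6,0,0,0]

```text
clock: 20.72
tcp_pos: [0.5643, -0.0064, 0.2177]
orientation: [0.005, -0.012, 1.0, -0.001]
wrist_force: [-0.0, -0.2, 0.8]
finger_gap: 0.0
grip_force: 0.0
```

Run:
```python
from h import *
im,_,_=cam("wrist"); sc,_,_=cam("scene"); t,_,_=cam("top")
cv2.imwrite("pics/m8.png",np.hstack([cv2.resize(x,(s,300),interpolation=cv2.INTER_AREA) for x,s in((sc[170:320,230:430],400),(t[165:315,170:370],400))]))
print(status.get_state()["clock"])
```

```text
20.8667
```

View pics/m8.png

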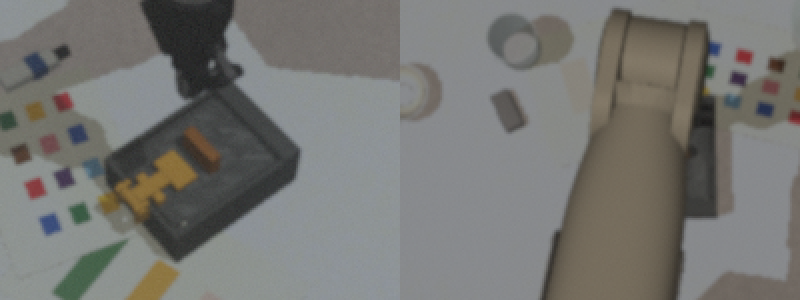

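The catch now lies flat over the lid (paddle about (178,168) in the left half), and the arm is clear of everything.

```bash
python3 -c "
from workcell import job; print(job.hand_in())"
```

```text
the job is handed in; nothing more can be done
None
```

The tray is in the tin, the lid is fitted and the catch pressed fully down with the bystanders left alone, and the job was handed in at about 21 s; hand-in returned no verdict.

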